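# Stroke down the sheet clamp of a film applicator

## Task

Fix the card on the film applicator by running your fingertips along the blue clamp rail: touch its green pad, stroke lightly along the row so that the five raised leaves go down flush one after another, and finish with a touch on the red pad, then come clear. Press gently, so that the sprung rail never bottoms out, and do not prise any leaf up. Do not touch the yellow rail, and leave the drawdown bar and everything else where it lies.

Things in the scene. Friction and masses are not known exactly. Their poses are not given: they have to be found in the camera images.
- blue_start: green pad (28 x 22 mm, flat) at the start end of the blue clamp rail; origin at the centre of its top face, z up, y pointing along the row of leaves towards the red finish pad. About 135 mm above the table.
- blue_finish: red pad (28 x 22 mm) at the other end of the blue rail, 193 mm from the green pad's centre, level with it; origin at the centre of its top face, same axes.
- blue_rail (a joint): how far the whole blue rail (cap, both pads and leaves) is pushed down on its springs, m: 0 = up. It starts to sink at about 3 N, then 1.5 N per mm, and bottoms hard at 0.010.
- blue_base: fixed foot of the blue rail on the applicator's plate, origin at the centre of its underside, y along the row from green to red pad. The rail over it is 32 mm wide, 222 mm long, its pad tops 45 mm above this origin. Either rail may be the one nearer the robot.
- yellow_base: fixed foot of the other, yellow rail: same build and sizes, beside it and parallel, centre lines 140 mm apart, but its row runs the opposite way. Origin at the centre of its underside.
- applicator: film applicator, black body with gold-coloured plate 270 x 330 mm and a white card on it, fixed; origin under its centre at table level, plate top 90 mm above, z up, y along the rails. A steel rod runs along its far long edge, top 115 mm above the table, 122 mm from the centre line.
- blue_leaf1 (a joint): leaf 1 of the blue rail counted from the green pad, rad: about 0 = open, grows as it is pressed down, 0.24 = fully down, free end flush with the pads' tops. Aluminium flap 26 mm wide, 33 mm long, black at its free end. The five follow each other at 34 mm pitch between the pads; the first hinge line is 11.5 mm after the green pad's centre.
- blue_leaf2 (a joint): leaf 2 of the blue rail counted from the green pad, rad: about 0 = open, grows as it is pressed down, 0.24 = fully down, free end flush with the pads' tops. Each leaf is hinged on its end towards the green pad (hinge line 3 mm below pad-top level) and slopes up towards the red pad; open, its free end stands about 8 mm above pad-top level.
- blue_leaf3 (a joint): leaf 3 of the blue rail counted from the green pad, rad: about 0 = open, grows as it is pressed down, 0.24 = fully down, free end flush with the pads' tops. Stiff friction hinge: a leaf takes 1 to 3 N and stays where it is left.
- blue_leaf4 (a joint): leaf 4 of the blue rail counted from the green pad, rad: about 0 = open, grows as it is pressed down, 0.24 = fully down, free end flush with the pads' tops. A fingertip drawn along at pad-top level, or 1 to 3 mm lower, from green to red presses each leaf down as it rides over it.
- blue_leaf5 (a joint): leaf 5 of the blue rail counted from the green pad, rad: about 0 = open, grows as it is pressed down, 0.24 = fully down, free end flush with the pads' tops. Same build as the others.
- yellow_leaf1 (a joint): leaf 1 of the yellow rail, same sense; it stands open near 0 and is to stay so.
- yellow_leaf2 (a joint): leaf 2 of the yellow rail, same sense; it stands open near 0 and is to stay so.
- yellow_leaf3 (a joint): leaf 3 of the yellow rail, same sense; it stands open near 0 and is to stay so.
- yellow_leaf4 (a joint): leaf 4 of the yellow rail, same sense; it stands open near 0 and is to stay so.
- yellow_leaf5 (a joint): leaf 5 of the yellow rail, same sense; it stands open near 0 and is to stay so.
- drawdown_bar: loose steel drawdown bar 90 mm long, 36 mm wide, 26 mm high, lying on the card between the rails; origin at its underside (bystander).
- weight: loose brass weight, 30 mm across and high, on the plate beyond the rails' ends; origin at its underside (bystander).
- tape_roll: loose tape core ring, 90 mm across, 24 mm high, on the table; origin at its underside (bystander).
- solvent_bottle: loose white bottle, 66 mm across, 150 mm high; origin at its underside (bystander).
- amber_jar: loose amber jar, 60 mm across, 90 mm high; origin at its underside (bystander).
- mixing_pot: loose white open pot, 70 mm across, 75 mm high; origin at its underside (bystander).
- spatula: loose spatula lying on the table; origin at its underside (bystander).

How it is judged:
On the way, in this order (a step that is already met when the one before it is completed fails the run):
1. fingertips touch the green pad of the blue rail (contact force between the fingers and blue_start above 0.5 N), for 0.05 s.
2. blue leaf 1 pressed down (0.18 rad or more) (value of joint blue_leaf1 above 0.18 rad), for 0.05 s.
3. blue leaf 2 pressed down (0.18 rad or more) (value of joint blue_leaf2 above 0.18 rad), for 0.05 s.
4. blue leaf 3 pressed down (0.18 rad or more) (value of joint blue_leaf3 above 0.18 rad), for 0.05 s.
5. blue leaf 4 pressed down (0.18 rad or more) (value of joint blue_leaf4 above 0.18 rad), for 0.05 s.
6. blue leaf 5 pressed down (0.18 rad or more) (value of joint blue_leaf5 above 0.18 rad), for 0.05 s.
7. fingertips touch the red pad of the blue rail (contact force between the fingers and blue_finish above 0.5 N), for 0.05 s.
At the end, for the whole second after the job is handed in: All five blue leaves are down (joint at least 0.18 of 0.24 rad, free ends within 2 mm of flush), the blue rail has sprung back up (under 1.5 mm down), the yellow leaves are still open (under 0.10 rad), and every loose thing lies within 20 mm of where it began (value of joint each of blue_leaf1, blue_leaf2, blue_leaf3, blue_leaf4, blue_leaf5 above 0.18 rad and value of joint blue_rail below 0.0015 m and value of joint each of yellow_leaf1, yellow_leaf2, yellow_leaf3, yellow_leaf4, yellow_leaf5 below 0.1 rad and distance of each of drawdown_bar, weight, tape_roll, solvent_bottle, amber_jar, mixing_pot, spatula from where it was at the start of the episode below 0.02 m); the robot touches nothing.
It fails at once if the blue rail is pressed down more than 8.5 mm of its 10 mm travel (value of joint blue_rail above 0.0085 m).
It fails at once if a blue leaf is prised up (joint below -0.12 rad) (value of joint any of blue_leaf1, blue_leaf2, blue_leaf3, blue_leaf4, blue_leaf5 below -0.12 rad).
It fails at once if the robot touches the yellow rail (over 1 N) (contact force between any of the fingers, the arm and yellow_base above 1 N).
It fails at once if a loose thing is shifted by more than 20 mm or lifted (distance of any of drawdown_bar, weight, tape_roll, solvent_bottle, amber_jar, mixing_pot, spatula from where it was at the start of the episode above 0.02 m).
It also fails if it takes over 46 s, if anything falls off the work surface, if the arm or the gripper's body presses on something with over 40 N, if the wrist force passes 120 N, or if a joint passes its speed limit or range.

## Robot

A 6-joint arm with a two-finger parallel gripper is mounted at the origin on the work surface. World frame = base frame: x ahead of the robot, y to its left, z up, the work surface at z = 0. Lengths are in m, angles in rad, forces in N, time in s.
With the tool pointing down it reaches from about 0.35 to 0.975 m from the base axis. Payload 4.9 kg.
Tool frame: the origin (TCP) lies midway between the tips of the shut fingers; the grasp point (between the pads) lies 19 mm behind it (manip.pinch_z is the x of the grasp point in the tool frame, in m); x points along the fingers, y is the direction in which the jaws open and shut, and the axes are right-handed (so a half turn about x gives the same grasp; the last joint's range is limited). The gripper opens to 85 mm and grips with 20 to 120 N. Pads are 22 mm wide; open, the fingers measure 114 mm over their backs; the gripper's body (76 mm by 85 mm) begins 54 mm behind the grasp point. The pads swing forward as they close: fully open they stand 13 mm farther back than shut.
Start: joints at [-1.461, 0.053, 1.613, -0, 1.476, -0.119], TCP at [0.142, -0.609, 0.231] pointing down, gripper open.
Joint ranges: [-3.01, 3.01], [-1.01, 2.22], [0.06, 2.58], [-1.02, 4.17], [0.09, 2.62], [-3.14, 3.14]. Speed limits (rad/s): [2.57, 2.57, 3.14, 3.14, 3.14, 3.14].

## Interface

Orientations are given as a unit quaternion [w, x, y, z].
In Python, from plant import sensors, cams, workorder, manip gives the robot as it stands.
- The arm moves only by the tool drive_tool, never from a script. Its argument "series" is a list of rows, each an object of numbers: "x", "y", "z": the shift along the tool's x, y, z in units of 25 mm (1.0 is 25 mm); "ax", "ay", "az": the turn, a rotation vector about the tool's x, y, z in units of 5 degrees (1.0 is 5 degrees). A call has 1 to 5 rows; each row is the pose to reach, as a shift and turn from the pose commanded when the call began, along the tool's axes at that moment; what a row does not reach only later rows make up. A row lasts 1/12 s, in which the tool goes at most 41.7 mm and 7.16 degrees, less where a joint would pass 70% of its speed; a pose out of reach is approached as far as the arm can. A call with a gripper value outside its range is refused whole. "hand" is the opening, from 0 (shut) to 1 (fully open), set as the call begins (left out, the last holds). The fingers move at their own pace and stop on an object; the grip force is fixed at half the most. Time passes only in rows, so rows that repeat a pose let the fingers close. It gives the time, the measured TCP pose, the force and the opening at its end, in the units of the state.
- sensors.state(): the state, without advancing time (a new reading comes with each control period).
- cams.grab_frame(name): name is "side" or "top" or "wrist"; returns a dict with "img" (480x640x3 uint8, blue, green, red), "camera_matrix" (3x3 intrinsics, pixels), "cam_to_world" (4x4, takes a point from camera to world coordinates). Camera axes: x right, y down, z forward; pixel columns grow to the right and rows downward; lengths in m; the calibration is good to about 2 mm. A picture is of the moment at which its call begins. There is no depth.
- workorder.job_done(): hands the job in, once; it reports no verdict.
The state is a dict: "time": time; "joint_pos": joint angles; "joint_vel": joint speeds; "joint_efforts": joint torques, N m; "tool_pos": TCP position; "tool_rot": TCP orientation; "contact_force": force on the tool from outside, world axes, zero at the start; "ft_torque": the same for the moment, N m; "gripper_width": opening from 0.0 (shut) to 1.0 (fully open).
Only numpy, scipy, OpenCV 4.12 (cv2) and the standard library are available. Lean on these libraries where they do the work, as an engineer would, in place of code of your own. Each camera call takes 0.05 s, during which the arm holds its last target.

## Working session

There is one attempt and no reset: what is moved stays moved. The work goes in short steps, Python scripts to look and compute and a tool call to move; the robot and the scene stay as the last step left them, time stands still between calls to the robot, and variables do not carry over. Pictures are saved under pics/ and viewed, and the job is handed in when it is done.

Besides the shell and the picture viewer there is one more tool, called after "Call:" as name([rows], argument=value, ...), one row to a line, values as JSON. drive_tool: Moves the arm, as the interface text tells. Its arguments: {"type":"object","properties":{"series":{"type":"array","items":{"type":"object","properties":{"x":{"type":"number"},"y":{"type":"number"},"z":{"type":"number"},"ax":{"type":"number"},"ay":{"type":"number"},"az":{"type":"number"}}}},"hand":{"type":"number"}},"required":["series"]}

```bash
mkdir -p pics; ls; python3 - <<'E'
from plant import sensors,cams,manip
import cv2
print(sensors.state()); print(manip.pinch_z)
for n in ["side","top","wrist"]:
    f=cams.grab_frame(n); cv2.imwrite(f"pics/{n}0.png",f["img"]); print(n,f["camera_matrix"].tolist(),f["cam_to_world"].round(4).tolist())
E
```

```text
pics
{'time': 0.0, 'joint_pos': array([-1.46103146e+00,  5.33101223e-02,  1.61428460e+00,  1.28307601e-05,
        1.47601428e+00, -1.19008205e-01]), 'joint_vel': array([ 1.48236677e-04, -5.81675165e-06,  7.41251849e-04, -1.81993020e-03,
       -2.32229200e-04, -1.00034320e-04]), 'joint_efforts': array([ 1.40619370e-03, -3.93679941e+01, -3.70179319e+01,  1.13592301e-05,
        7.10420820e-03,  1.25872552e-05]), 'tool_pos': array([ 0.14166948, -0.60809328,  0.23009762]), 'tool_rot': array([ 0.0799939 ,  0.70249333,  0.08141961, -0.70247771]), 'contact_force': array([-0.13725213,  0.13867709,  0.91527941]), 'ft_torque': array([ 0.01417038,  0.01369052, -0.05060001]), 'gripper_width': 1.001971568576645}
-0.0187
side [[445.89248459997566, 0.0, 325.9714925228675], [0.0, 445.89248459997566, 243.45783546326504], [0.0, 0.0, 1.0]] [[-0.9811, -0.0825, 0.1751, 0.371], [-0.1918, 0.5367, -0.8217, 0.8266], [-0.0262, -0.8397, -0.5424, 0.6663], [0.0, 0.0, 0.0, 1.0]]
top [[496.6319916143227, 0.0, 316.64381885768086], [0.0, 496.6319916143227, 244.95247027743562], [0.0, 0.0, 1.0]] [[-0.0056, -0.9961, 0.0876, 0.4428], [-0.9997, 0.0075, 0.0215, -0.0156], [-0.0221, -0.0874, -0.9959, 1.3886], [0.0, 0.0, 0.0, 1.0]]
wrist [[379.7153424458294, 0.0, 316.0683836705094], [0.0, 379.7153424458294, 233.99304509024702], [0.0, 0.0, 1.0]] [[0.2265, -0.9399, -0.2555, 0.2069], [-0.974, -0.2188, -0.0583, -0.5935], [-0.0011, 0.2621, -0.9651, 0.3724], [0.0, 0.0, 0.0, 1.0]]
```

View pics/side0.png

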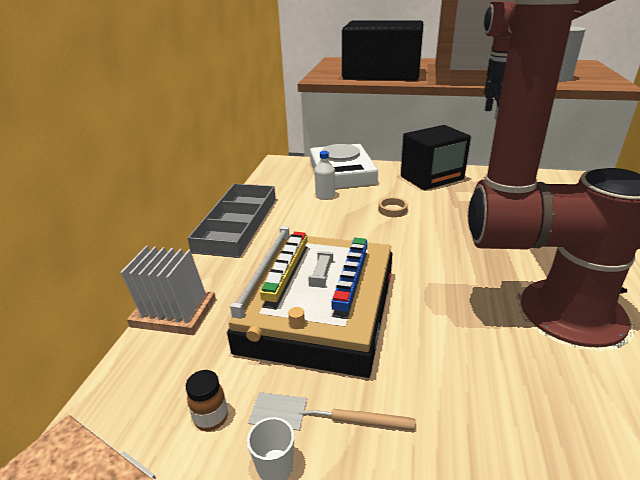

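View pics/top0.png

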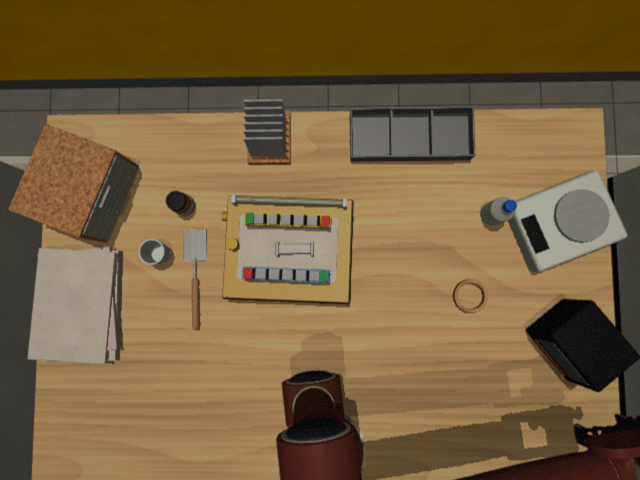

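The blue rail is the one nearer the robot. In the top view its green pad is at about (324,276) and its red pad at about (249,273), so the stroke runs towards +y. Next I'll measure the pads in both views.

```bash
cat > h.py <<'E'
import cv2,numpy as np
def ray(f,uv,z):
    K=f["camera_matrix"];T=f["cam_to_world"]
    d=T[:3,:3]@np.linalg.solve(K,[uv[0],uv[1],1.]);o=T[:3,3]
    return o+d*(z-o[2])/d[2]
def blobs(img,col,mina=8):
    h=cv2.cvtColor(img,cv2.COLOR_BGR2HSV)
    R={'g':[((45,120,40),(80,255,255))],'r':[((0,170,90),(5,255,255)),((174,170,90),(180,255,255))],'b':[((105,150,40),(125,255,255))]}[col]
    m=sum(cv2.inRange(h,np.array(a),np.array(b)) for a,b in R)
    n,l,s,c=cv2.connectedComponentsWithStats(m.astype(np.uint8))
    return [(c[i].round(1),s[i].tolist()) for i in range(1,n) if s[i][4]>=mina]
E
python3 - <<'E'
from plant import cams
from h import *
for n in ["side","top"]:
    f=cams.grab_frame(n)
    for c in 'gr':
        for b in blobs(f["img"],c): print(n,c,b,ray(f,b[0],.135).round(4))
    im=f["img"]
    r=im[225:325,220:400] if n=="side" else im[190:305,215:360]
    cv2.imwrite(f"pics/{n}z.png",cv2.resize(r,None,fx=4.4,fy=4.4,interpolation=2))
E
```

```text
side g (array([359.1, 240.6]), [353, 238, 13, 7, 67]) [ 0.4723 -0.0009  0.135 ]
side g (array([269.6, 286.6]), [262, 282, 17, 10, 119]) [0.6204 0.188  0.135 ]
side r (array([299.4, 233.7]), [294, 232, 11, 6, 38]) [ 0.6104 -0.0094  0.135 ]
side r (array([389.3, 276.5]), [389, 273, 2, 9, 11]) [0.3969 0.1199 0.135 ]
side r (array([341. , 295.5]), [333, 291, 17, 11, 133]) [0.4807 0.1923 0.135 ]
top g (array([249.3, 218.1]), [245, 213, 9, 11, 88]) [0.6232 0.1831 0.135 ]
top g (array([323.5, 275.6]), [320, 271, 8, 11, 82]) [ 0.4754 -0.0054  0.135 ]
top r (array([324.8, 221. ]), [321, 217, 8, 9, 64]) [ 0.6141 -0.0097  0.135 ]
top r (array([247.5, 272.8]), [244, 268, 8, 11, 80]) [0.4836 0.1868 0.135 ]
```

View pics/sidez.png

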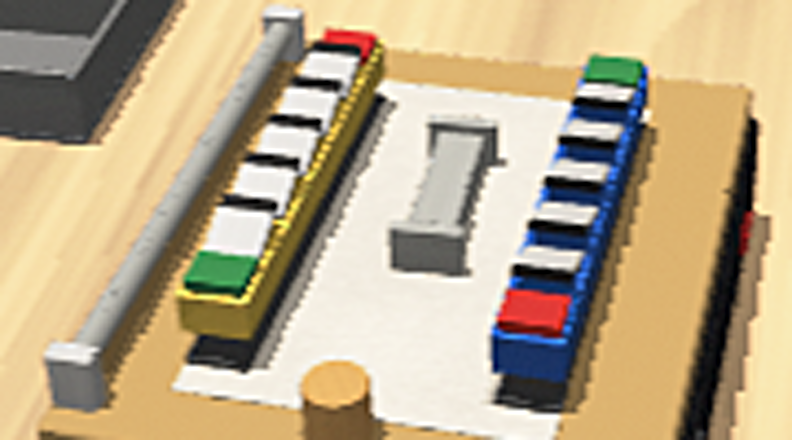

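View pics/topz.png

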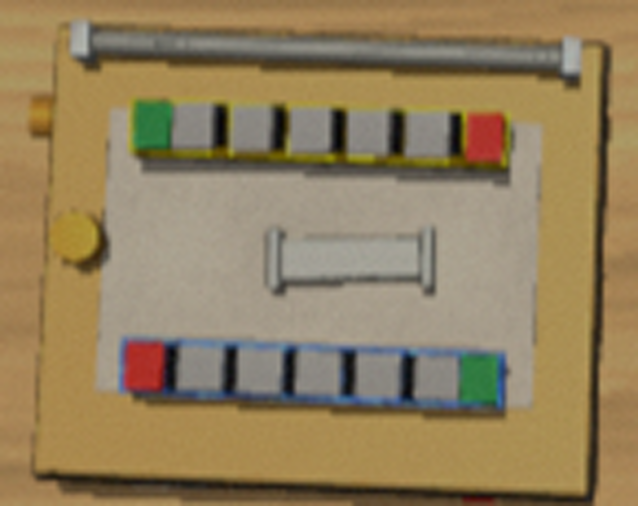

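```bash
python3 - <<'E'
from plant import cams,sensors
from h import *
from scipy.spatial.transform import Rotation as R
s=sensors.state();q=s["tool_rot"];M=R.from_quat([q[1],q[2],q[3],q[0]]).as_matrix();print(M.round(3))
print(M.T@(np.array([.474,-.006,.20])-s["tool_pos"])/.025)
t=cams.grab_frame("top");sd=cams.grab_frame("side")
for p in [(530,327),(568,300),(634,345),(592,388)]: print(ray(t,p,.15).round(3))
def tri(a,b):
    A=[];
    P=[]
    for f in (t,sd):
        T=np.linalg.inv(f["cam_to_world"]);P.append(f["camera_matrix"]@T[:3])
    X=cv2.triangulatePoints(P[0],P[1],np.array(a,float),np.array(b,float));return (X[:3]/X[3]).ravel().round(4)
for a,b in [((323.5,275.6),(359.1,240.6)),((247.5,272.8),(341,295.5)),((249.3,218.1),(269.6,286.6)),((324.8,221),(299.4,233.7))]: print(tri(a,b))
E
```

```text
[[-0.     0.227 -0.974]
 [ 0.001 -0.974 -0.227]
 [-1.    -0.001 -0.   ]]
[  1.25086006 -20.45261838 -18.4095502 ]
[ 0.346 -0.51   0.15 ]
[ 0.412 -0.605  0.15 ]
[ 0.302 -0.758  0.15 ]
[ 0.2   -0.652  0.15 ]
[ 0.4743 -0.0055  0.132 ]
[0.4828 0.1873 0.1308]
[0.623  0.1835 0.1312]
[ 0.6126 -0.01    0.1346]
```

View pics/wrist0.png

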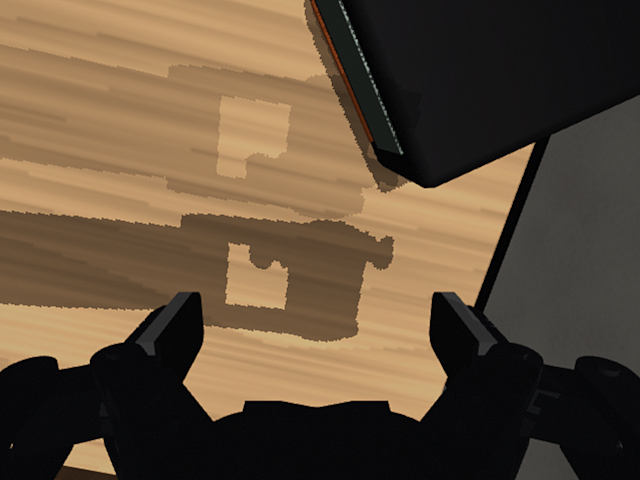

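Both views agree on the pads to a few mm: green at about (0.474, -0.005), red at about (0.483, 0.187), tops at z ≈ 0.13. I'll shut the hand and travel there.

Call:
drive_tool([
  {"x": -0.3, "y": -1.1, "z": -1.0},
  {"x": -0.6, "y": -2.3, "z": -2.1},
  {"x": -0.8, "y": -3.5, "z": -3.2},
  {"x": -0.8, "y": -4.7, "z": -4.3},
  {"x": -0.8, "y": -6, "z": -5.4},
], hand=0)

```text
schema error: expected keys x, y, z, ax, ay, az
```

Call:
drive_tool([
  {"y": -1.2, "z": -1.1},
  {"y": -2.4, "z": -2.2},
  {"y": -3.6, "z": -3.3},
  {"y": -4.8, "z": -4.4},
  {"y": -6, "z": -5.4},
])

```text
schema error: expected keys x, y, z, ax, ay, az
```

Call:
drive_tool([
  {"y": -1.2, "z": -1.1},
  {"y": -2.4, "z": -2.2},
  {"y": -3.6, "z": -3.3},
  {"y": -4.8, "z": -4.4},
  {"y": -6, "z": -5.4},
])

```text
schema error: expected keys x, y, z, ax, ay, az
```

Call:
drive_tool([
  {"ax": 1.0, "y": -1.0, "z": -0.8},
  {"ax": 2.1, "y": -2.0, "z": -1.6},
  {"ax": 3.1, "y": -2.5, "z": -2.2},
  {"ax": 3.1, "y": -2.5, "z": -2.2},
])

```text
schema error: expected keys x, y, z, ax, ay, az
```

```bash
cat >> h.py <<'E'
from scipy.spatial.transform import Rotation as R
def tool(s):
    q=s["tool_rot"];return R.from_quat([q[1],q[2],q[3],q[0]]).as_matrix()
E
python3 - <<'E'
from plant import cams,sensors
from h import *
s=sensors.state();M=tool(s)
print(s["time"],s["tool_pos"],s["contact_force"],s["gripper_width"],"\n",M.round(3))
for n in ["side","wrist","top"]:
    f=cams.grab_frame(n);im=f["img"]
    cv2.imwrite(f"pics/{n}1.png",im)
    if n=="side": cv2.imwrite("pics/side1z.png",cv2.resize(im[170:320,260:440],None,fx=4,fy=4,interpolation=2))
    if n=="wrist":
        for c in 'gr':
            for b in blobs(im,c,60): print(n,c,b,ray(f,b[0],.133).round(4))
E
```

```text
0.35 [ 0.14173237 -0.60856436  0.23100138] [ 0.47234708  0.13135535 -0.21639995] 0.9966238305971638 
 [[-0.     0.227 -0.974]
 [ 0.    -0.974 -0.227]
 [-1.    -0.    -0.   ]]
```

View pics/wrist1.png

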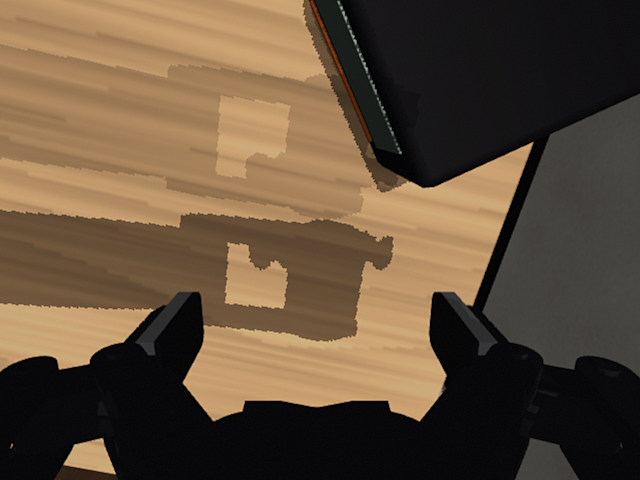

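View pics/side1z.png

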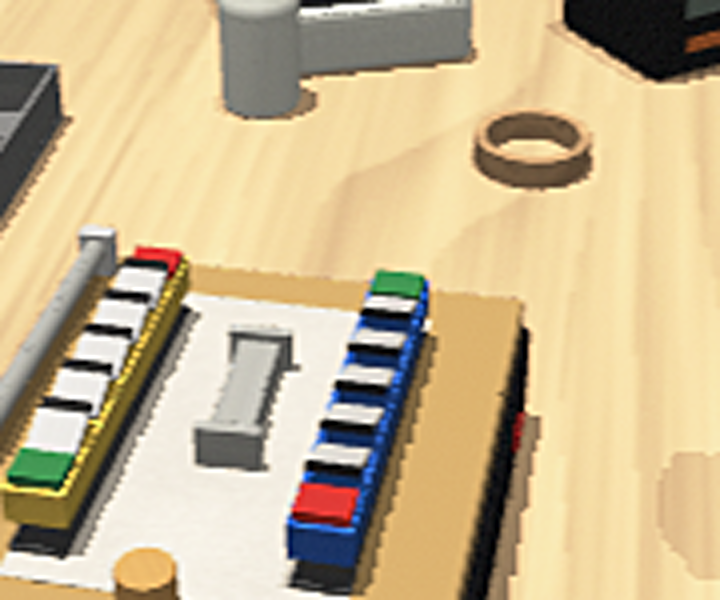

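The calls were refused because every row needs all six keys. Nothing moved, so I'll resend them complete.

Call:
drive_tool([
  {"x": -0.3, "y": -1.1, "z": -1.0, "ax": 0, "ay": 0, "az": 0},
  {"x": -0.6, "y": -2.3, "z": -2.1, "ax": 0, "ay": 0, "az": 0},
  {"x": -0.8, "y": -3.5, "z": -3.2, "ax": 0, "ay": 0, "az": 0},
  {"x": -0.8, "y": -4.7, "z": -4.3, "ax": 0, "ay": 0, "az": 0},
  {"x": -0.8, "y": -6, "z": -5.4, "ax": 0, "ay": 0, "az": 0},
], hand=0)

```text
time: 0.92
tool_pos: [0.2395, -0.4316, 0.2519]
tool_rot: [0.081, 0.703, 0.08, -0.702]
contact_force: [1.1, 0.5, 1.5]
gripper_width: 0.302
```

Call:
drive_tool([
  {"x": 0, "y": -1.2, "z": -1.1, "ax": 0, "ay": 0, "az": 0},
  {"x": 0, "y": -2.4, "z": -2.2, "ax": 0, "ay": 0, "az": 0},
  {"x": 0, "y": -3.6, "z": -3.3, "ax": 0, "ay": 0, "az": 0},
  {"x": 0, "y": -4.8, "z": -4.4, "ax": 0, "ay": 0, "az": 0},
  {"x": 0, "y": -6, "z": -5.4, "ax": 0, "ay": 0, "az": 0},
])

```text
time: 1.33
tool_pos: [0.3369, -0.2543, 0.2516]
tool_rot: [0.081, 0.703, 0.08, -0.702]
contact_force: [1.1, -0.2, -0.0]
gripper_width: -0.002
```

Call:
drive_tool([
  {"x": 0, "y": -1.2, "z": -1.1, "ax": 0, "ay": 0, "az": 0},
  {"x": 0, "y": -2.4, "z": -2.2, "ax": 0, "ay": 0, "az": 0},
  {"x": 0, "y": -3.6, "z": -3.3, "ax": 0, "ay": 0, "az": 0},
  {"x": 0, "y": -4.8, "z": -4.4, "ax": 0, "ay": 0, "az": 0},
  {"x": 0, "y": -6, "z": -5.4, "ax": 0, "ay": 0, "az": 0},
])

```text
time: 1.75
tool_pos: [0.4345, -0.0773, 0.2518]
tool_rot: [0.081, 0.703, 0.081, -0.702]
contact_force: [1.0, -0.8, -0.2]
gripper_width: 0.0
```

Call:
drive_tool([
  {"x": 0, "y": -1.0, "z": -0.8, "ax": 1.0, "ay": 0, "az": 0},
  {"x": 0, "y": -2.0, "z": -1.6, "ax": 2.1, "ay": 0, "az": 0},
  {"x": 0, "y": -2.4, "z": -2.2, "ax": 3.1, "ay": 0, "az": 0},
  {"x": 0, "y": -2.4, "z": -2.2, "ax": 3.1, "ay": 0, "az": 0},
])

```text
time: 2.08
tool_pos: [0.4748, -0.0059, 0.2514]
tool_rot: [-0.014, 0.707, -0.014, -0.707]
contact_force: [0.1, 0.0, 0.3]
gripper_width: 0.0
```

```bash

python3 - <<'E'
from plant import cams,sensors
from h import *
s=sensors.state();M=tool(s)
print(s["time"],s["tool_pos"],s["contact_force"],s["gripper_width"],"\n",M.round(3))
for n in ["side","wrist","top"]:
    f=cams.grab_frame(n);im=f["img"]
    cv2.imwrite(f"pics/{n}2.png",im)
    if n=="side": cv2.imwrite("pics/side2z.png",cv2.resize(im[170:320,260:440],None,fx=4,fy=4,interpolation=2))
    if n=="wrist":
        for c in 'gr':
            for b in blobs(im,c,60): print(n,c,b,ray(f,b[0],.133).round(4))
E
```

```text
2.0833 [ 0.47483482 -0.00585876  0.25141203] [0.06056169 0.02622173 0.26836221] 0.00018315122757813304 
 [[ 0.001 -0.039 -0.999]
 [ 0.001 -0.999  0.039]
 [-1.    -0.001 -0.001]]
wrist g (array([ 6. , 16.1]), [0, 0, 15, 31, 396]) [0.6161 0.1778 0.133 ]
wrist g (array([311.1, 226.8]), [297, 211, 31, 38, 944]) [ 0.4755 -0.0041  0.133 ]
wrist r (array([309.9,  15.9]), [293, 0, 35, 33, 1150]) [ 0.6092 -0.0089  0.133 ]
wrist r (array([ 37. , 227.3]), [20, 209, 34, 38, 1038]) [0.4826 0.1897 0.133 ]
```

View pics/wrist2.png

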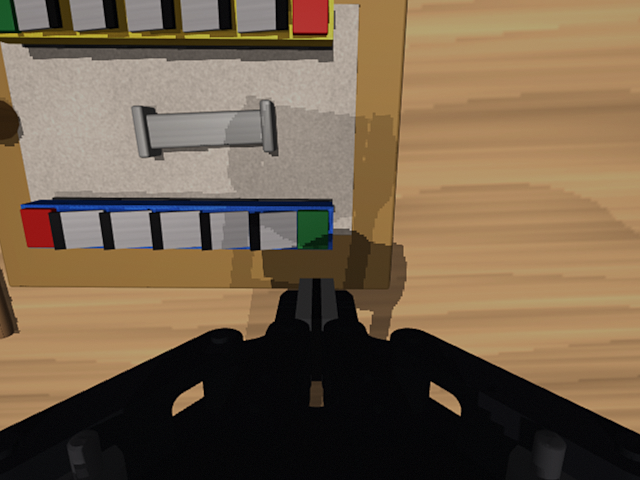

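View pics/side2z.png

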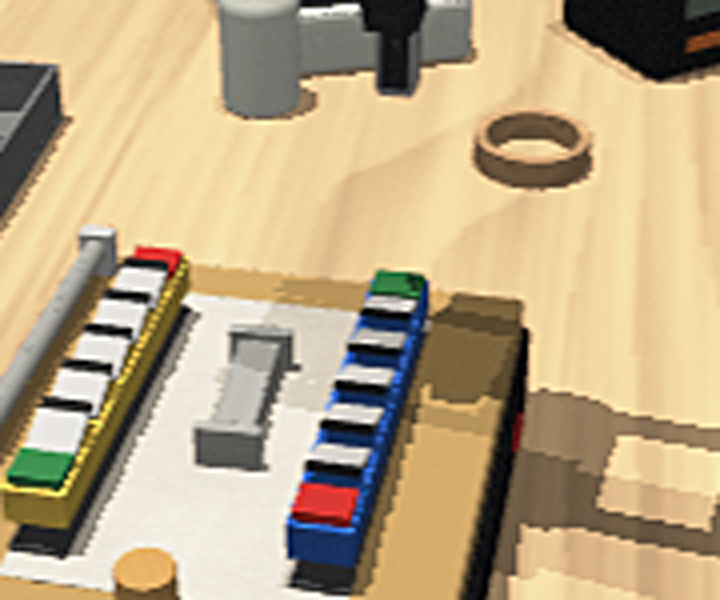

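The shut tips sit over the green pad. The wrist view puts the pad at (0.4755, -0.004), and the tool y axis lines up with the row. I'll descend to just above it.

Call:
drive_tool([
  {"x": 1.2, "y": 0.1, "z": 0, "ax": 0, "ay": 0, "az": 0},
  {"x": 2.4, "y": 0.1, "z": 0, "ax": 0, "ay": 0, "az": 0},
  {"x": 3.4, "y": 0.1, "z": 0, "ax": 0, "ay": 0, "az": 0},
  {"x": 4.0, "y": 0.1, "z": 0, "ax": 0, "ay": 0, "az": 0},
  {"x": 4.2, "y": 0.1, "z": 0, "ax": 0, "ay": 0, "az": 0},
])

```text
time: 2.65
tool_pos: [0.471, -0.0118, 0.1429]
tool_rot: [0.015, -0.705, 0.015, 0.709]
contact_force: [-0.5, 0.4, 0.0]
gripper_width: -0.002
```

Call:
drive_tool([
  {"x": 0.08, "y": 0, "z": 0, "ax": 0, "ay": 0, "az": 0},
  {"x": 0.16, "y": 0, "z": 0, "ax": 0, "ay": 0, "az": 0},
  {"x": 0.24, "y": 0, "z": 0, "ax": 0, "ay": 0, "az": 0},
  {"x": 0.32, "y": 0, "z": 0, "ax": 0, "ay": 0, "az": 0},
  {"x": 0.32, "y": 0, "z": 0, "ax": 0, "ay": 0, "az": 0},
])

```text
time: 3.07
tool_pos: [0.474, -0.0111, 0.139]
tool_rot: [-0.015, 0.707, -0.015, -0.707]
contact_force: [0.2, -0.2, -0.6]
gripper_width: 0.003
```

```bash

python3 - <<'E'
from plant import cams,sensors
from h import *
s=sensors.state()
print(s["time"],s["tool_pos"],s["contact_force"])
im=cams.grab_frame("side")["img"]
cv2.imwrite("pics/side3z.png",cv2.resize(im[200:320,290:440],None,fx=5,fy=5,interpolation=2))
E
```

```text
3.0667 [ 0.4740167  -0.01110503  0.13900643] [ 0.19736012 -0.24597935 -0.5807759 ]
```

View pics/side3z.png

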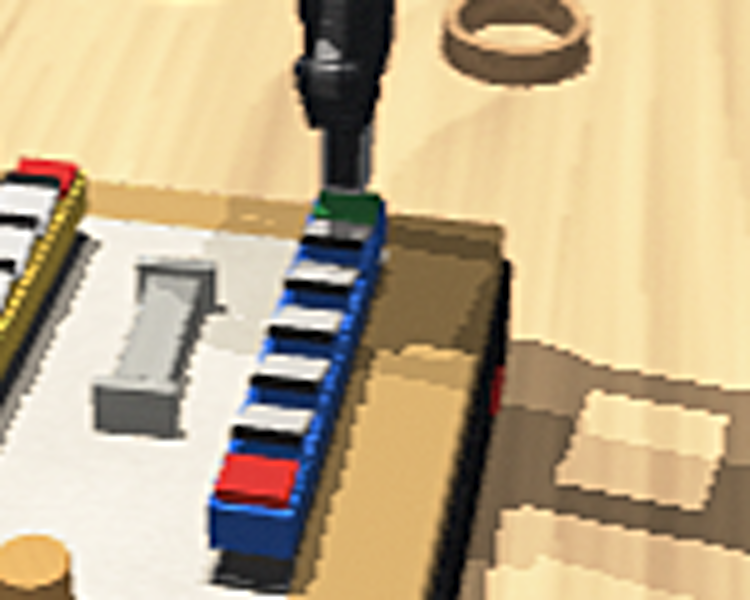

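The tips are just above the green pad and about 6 mm short of its centre. I'll shift 3 mm along the row and lower slowly until they touch.

Call:
drive_tool([
  {"x": 0.04, "y": -0.06, "z": 0, "ax": 0, "ay": 0, "az": 0},
  {"x": 0.08, "y": -0.12, "z": 0, "ax": 0, "ay": 0, "az": 0},
  {"x": 0.12, "y": -0.12, "z": 0, "ax": 0, "ay": 0, "az": 0},
  {"x": 0.16, "y": -0.12, "z": 0, "ax": 0, "ay": 0, "az": 0},
  {"x": 0.16, "y": -0.12, "z": 0, "ax": 0, "ay": 0, "az": 0},
])

```text
time: 3.53
tool_pos: [0.4738, -0.0077, 0.1347]
tool_rot: [-0.015, 0.707, -0.015, -0.707]
contact_force: [-0.7, 0.7, 2.8]
gripper_width: 0.001
```

Call:
drive_tool([
  {"x": 0.02, "y": 0, "z": 0, "ax": 0, "ay": 0, "az": 0},
  {"x": 0.04, "y": 0, "z": 0, "ax": 0, "ay": 0, "az": 0},
  {"x": 0.04, "y": 0, "z": 0, "ax": 0, "ay": 0, "az": 0},
])

```text
time: 3.78
tool_pos: [0.4738, -0.0078, 0.1337]
tool_rot: [-0.015, 0.707, -0.015, -0.707]
contact_force: [-1.5, 2.5, 4.7]
gripper_width: -0.001
```

Contact with green is confirmed at 4.7 N, with z about 1 mm below the pad top. I'll start the stroke slightly deeper.

Call:
drive_tool([
  {"x": 0.03, "y": -0.16, "z": 0, "ax": 0, "ay": 0, "az": 0},
  {"x": 0.03, "y": -0.32, "z": 0, "ax": 0, "ay": 0, "az": 0},
  {"x": 0.03, "y": -0.48, "z": 0, "ax": 0, "ay": 0, "az": 0},
  {"x": 0.03, "y": -0.64, "z": 0, "ax": 0, "ay": 0, "az": 0},
  {"x": 0.03, "y": -0.8, "z": 0, "ax": 0, "ay": 0, "az": 0},
])

```text
time: 4.2
tool_pos: [0.4757, 0.0108, 0.1336]
tool_rot: [-0.014, 0.708, -0.016, -0.706]
contact_force: [0.4, -5.3, 5.4]
gripper_width: 0.002
```

Call:
drive_tool([
  {"x": 0, "y": -0.16, "z": 0, "ax": 0, "ay": 0, "az": 0},
  {"x": 0, "y": -0.32, "z": 0, "ax": 0, "ay": 0, "az": 0},
  {"x": 0, "y": -0.48, "z": 0, "ax": 0, "ay": 0, "az": 0},
  {"x": 0, "y": -0.64, "z": 0, "ax": 0, "ay": 0, "az": 0},
  {"x": 0, "y": -0.8, "z": 0, "ax": 0, "ay": 0, "az": 0},
])

```text
time: 4.62
tool_pos: [0.4757, 0.0319, 0.1329]
tool_rot: [-0.014, 0.707, -0.015, -0.707]
contact_force: [-0.8, -3.8, 5.7]
gripper_width: 0.001
```

```bash

python3 - <<'E'
from plant import cams,sensors
from h import *
s=sensors.state()
print(s["time"],s["tool_pos"],s["contact_force"])
im=cams.grab_frame("side")["img"]
cv2.imwrite("pics/side4z.png",cv2.resize(im[200:320,290:440],None,fx=5,fy=5,interpolation=2))
E
```

```text
4.6167 [0.47568888 0.0318803  0.1329269 ] [-0.76417353 -3.82202549  5.73613359]
```

View pics/side4z.png

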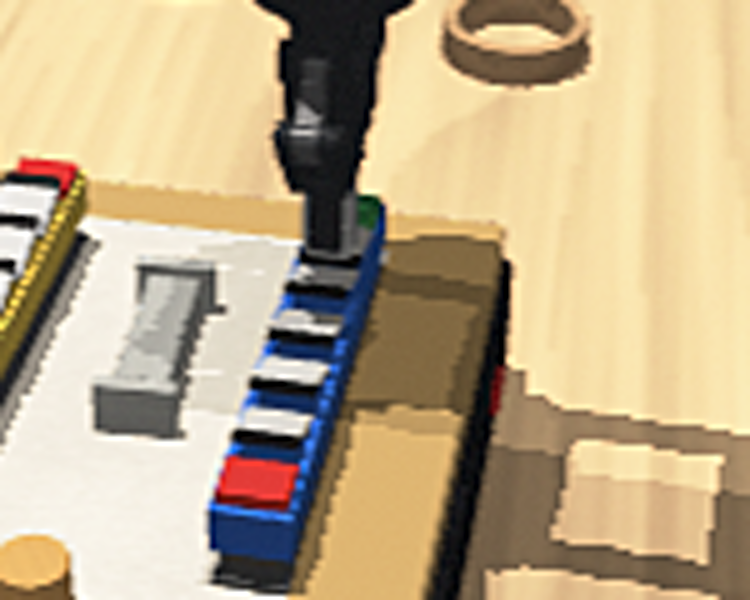

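Leaf 1 is going down under a light load. I'll keep stroking.

Call:
drive_tool([
  {"x": 0, "y": -0.16, "z": 0, "ax": 0, "ay": 0, "az": 0},
  {"x": 0, "y": -0.32, "z": 0, "ax": 0, "ay": 0, "az": 0},
  {"x": 0, "y": -0.48, "z": 0, "ax": 0, "ay": 0, "az": 0},
  {"x": 0, "y": -0.64, "z": 0, "ax": 0, "ay": 0, "az": 0},
  {"x": 0, "y": -0.8, "z": 0, "ax": 0, "ay": 0, "az": 0},
])

```text
time: 5.08
tool_pos: [0.4763, 0.0522, 0.1327]
tool_rot: [-0.015, 0.707, -0.015, -0.707]
contact_force: [-0.5, -3.0, 5.6]
gripper_width: 0.001
```

```bash

python3 - <<'E'
from plant import cams,sensors
from h import *
s=sensors.state()
print(s["time"],s["tool_pos"],s["contact_force"])
im=cams.grab_frame("side")["img"]
cv2.imwrite("pics/side5z.png",cv2.resize(im[220:320,310:400],None,fx=6,fy=6,interpolation=2))
im=cams.grab_frame("wrist")["img"]
cv2.imwrite("pics/wrist5.png",im)
E
```

```text
5.0833 [0.47630865 0.05222828 0.13265002] [-0.47579941 -3.04304776  5.64781858]
```

View pics/side5z.png

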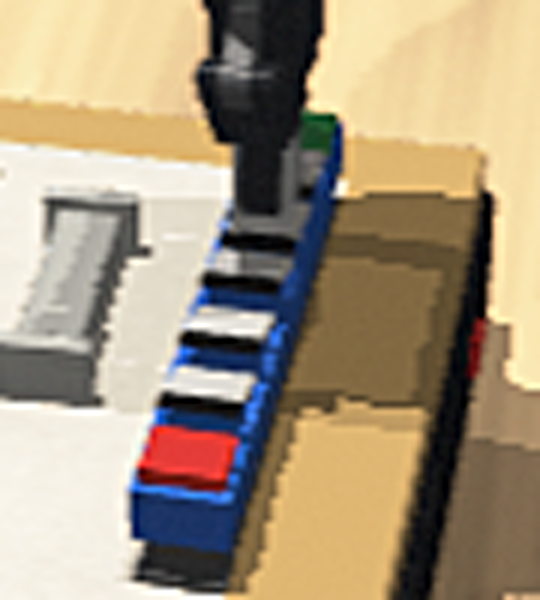

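View pics/wrist5.png

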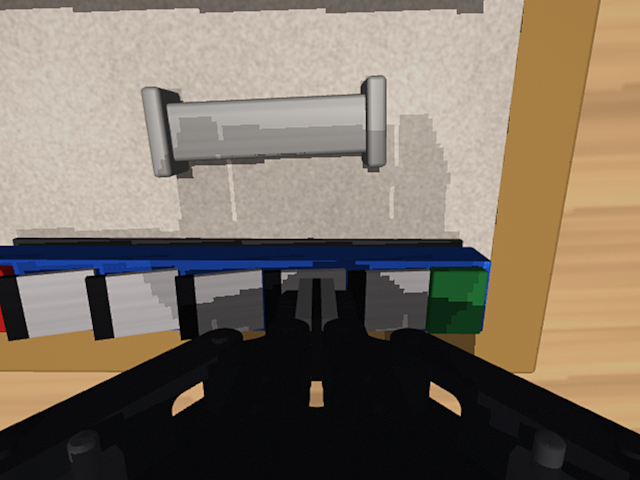

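Leaf 1 looks flush and leaf 2 is being pressed. I'll continue about 0.5 mm deeper for margin.

Call:
drive_tool([
  {"x": 0.01, "y": -0.16, "z": 0, "ax": 0, "ay": 0, "az": 0},
  {"x": 0.02, "y": -0.32, "z": 0, "ax": 0, "ay": 0, "az": 0},
  {"x": 0.02, "y": -0.48, "z": 0, "ax": 0, "ay": 0, "az": 0},
  {"x": 0.02, "y": -0.64, "z": 0, "ax": 0, "ay": 0, "az": 0},
  {"x": 0.02, "y": -0.8, "z": 0, "ax": 0, "ay": 0, "az": 0},
])

```text
time: 5.6
tool_pos: [0.4773, 0.0718, 0.1325]
tool_rot: [-0.014, 0.707, -0.015, -0.707]
contact_force: [-0.6, -4.0, 5.8]
gripper_width: -0.002
```

Call:
drive_tool([
  {"x": 0, "y": -0.16, "z": 0, "ax": 0, "ay": 0, "az": 0},
  {"x": 0, "y": -0.32, "z": 0, "ax": 0, "ay": 0, "az": 0},
  {"x": 0, "y": -0.48, "z": 0, "ax": 0, "ay": 0, "az": 0},
  {"x": 0, "y": -0.64, "z": 0, "ax": 0, "ay": 0, "az": 0},
  {"x": 0, "y": -0.8, "z": 0, "ax": 0, "ay": 0, "az": 0},
])

```text
time: 6.02
tool_pos: [0.4779, 0.0919, 0.1321]
tool_rot: [0.014, -0.707, 0.015, 0.707]
contact_force: [-0.7, -5.2, 7.4]
gripper_width: -0.004
```

```bash

python3 - <<'E'
from plant import cams,sensors
from h import *
s=sensors.state()
print(s["time"],s["tool_pos"],s["contact_force"])
im=cams.grab_frame("side")["img"]
cv2.imwrite("pics/side6z.png",cv2.resize(im[220:320,310:400],None,fx=6,fy=6,interpolation=2))
im=cams.grab_frame("wrist")["img"]
cv2.imwrite("pics/wrist6.png",im)
E
```

```text
6.0167 [0.47786535 0.09191313 0.13214416] [-0.72095753 -5.20178038  7.38528664]
```

View pics/side6z.png

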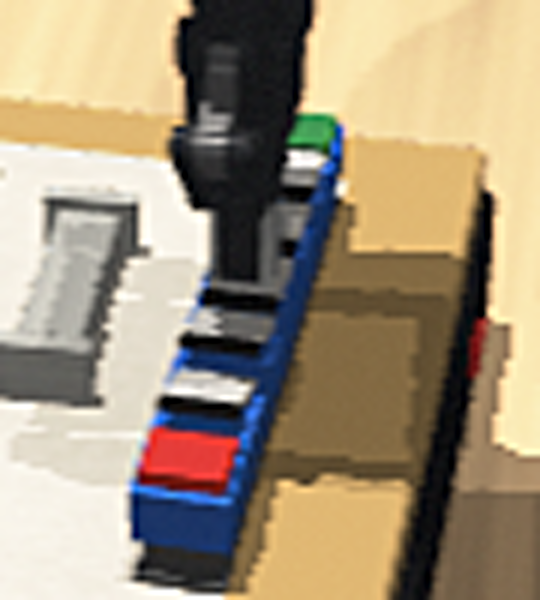

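View pics/wrist6.png

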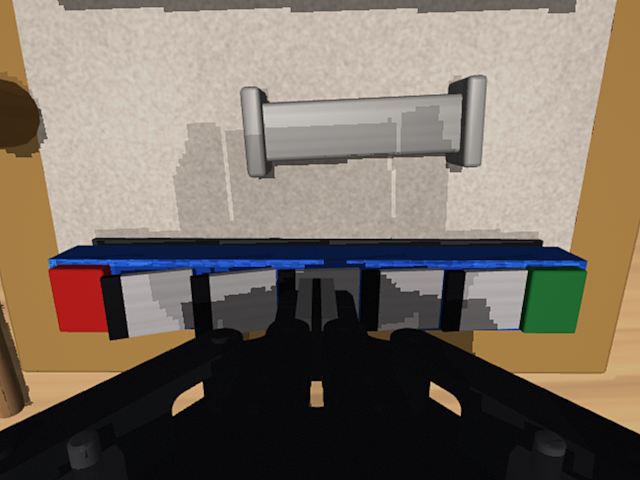

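Leaves 1 and 2 are flush and leaf 3 is nearly down. I'll carry on.

Call:
drive_tool([
  {"x": 0, "y": -0.16, "z": 0, "ax": 0, "ay": 0, "az": 0},
  {"x": 0, "y": -0.32, "z": 0, "ax": 0, "ay": 0, "az": 0},
  {"x": 0, "y": -0.48, "z": 0, "ax": 0, "ay": 0, "az": 0},
  {"x": 0, "y": -0.64, "z": 0, "ax": 0, "ay": 0, "az": 0},
  {"x": 0, "y": -0.8, "z": 0, "ax": 0, "ay": 0, "az": 0},
])

```text
time: 6.53
tool_pos: [0.4789, 0.1118, 0.1325]
tool_rot: [-0.014, 0.707, -0.015, -0.707]
contact_force: [0.1, -6.1, 6.5]
gripper_width: -0.001
```

Call:
drive_tool([
  {"x": 0, "y": -0.16, "z": 0, "ax": 0, "ay": 0, "az": 0},
  {"x": 0, "y": -0.32, "z": 0, "ax": 0, "ay": 0, "az": 0},
  {"x": 0, "y": -0.48, "z": 0, "ax": 0, "ay": 0, "az": 0},
  {"x": 0, "y": -0.64, "z": 0, "ax": 0, "ay": 0, "az": 0},
  {"x": 0, "y": -0.8, "z": 0, "ax": 0, "ay": 0, "az": 0},
])

```text
time: 6.95
tool_pos: [0.4795, 0.1319, 0.1322]
tool_rot: [0.014, -0.707, 0.015, 0.707]
contact_force: [0.4, -5.2, 5.6]
gripper_width: 0.003
```

Call:
drive_tool([
  {"x": 0, "y": -0.16, "z": 0, "ax": 0, "ay": 0, "az": 0},
  {"x": 0, "y": -0.32, "z": 0, "ax": 0, "ay": 0, "az": 0},
  {"x": 0, "y": -0.48, "z": 0, "ax": 0, "ay": 0, "az": 0},
  {"x": 0, "y": -0.64, "z": 0, "ax": 0, "ay": 0, "az": 0},
  {"x": 0, "y": -0.8, "z": 0, "ax": 0, "ay": 0, "az": 0},
])

```text
time: 7.37
tool_pos: [0.4803, 0.152, 0.1321]
tool_rot: [0.015, -0.707, 0.015, 0.707]
contact_force: [0.1, -3.3, 4.7]
gripper_width: 0.001
```

```bash

python3 - <<'E'
from plant import cams,sensors
from h import *
s=sensors.state()
print(s["time"],s["tool_pos"],s["contact_force"])
f=cams.grab_frame("wrist");im=f["img"]
for b in blobs(im,'r',60): print(b,ray(f,b[0],.133).round(4))
cv2.imwrite("pics/wrist7.png",im)
E
```

```text
7.3667 [0.48031167 0.15198886 0.13212183] [ 0.05564988 -3.32489851  4.73965989]
(array([223.2, 282.5]), [198, 269, 54, 30, 1442]) [0.4903 0.1885 0.133 ]
```

View pics/wrist7.png

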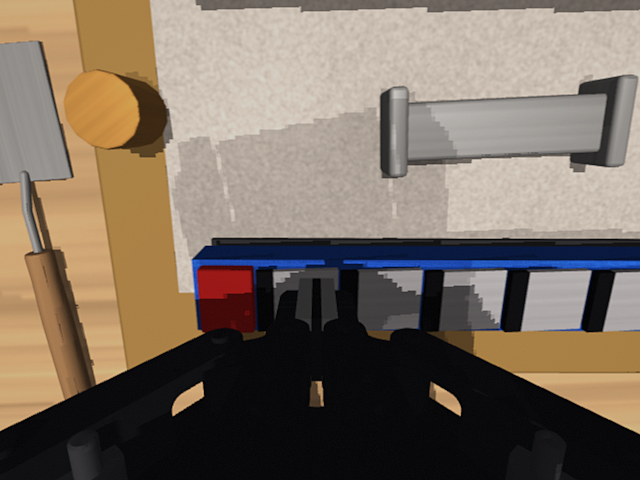

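Leaf 4 is down and the fingers are on leaf 5. The red pad's centre is at y ≈ 0.188, so about 36 mm remain.

Call:
drive_tool([
  {"x": 0, "y": -0.16, "z": 0, "ax": 0, "ay": 0, "az": 0},
  {"x": 0, "y": -0.32, "z": 0, "ax": 0, "ay": 0, "az": 0},
  {"x": 0, "y": -0.48, "z": 0, "ax": 0, "ay": 0, "az": 0},
  {"x": 0, "y": -0.64, "z": 0, "ax": 0, "ay": 0, "az": 0},
  {"x": 0, "y": -0.8, "z": 0, "ax": 0, "ay": 0, "az": 0},
])

```text
time: 7.83
tool_pos: [0.4812, 0.1715, 0.1323]
tool_rot: [0.014, -0.707, 0.015, 0.707]
contact_force: [-1.4, -10.1, 8.0]
gripper_width: 0.003
```

Call:
drive_tool([
  {"x": 0, "y": -0.16, "z": 0, "ax": 0, "ay": 0, "az": 0},
  {"x": 0, "y": -0.32, "z": 0, "ax": 0, "ay": 0, "az": 0},
  {"x": 0, "y": -0.48, "z": 0, "ax": 0, "ay": 0, "az": 0},
  {"x": 0, "y": -0.64, "z": 0, "ax": 0, "ay": 0, "az": 0},
  {"x": 0, "y": -0.64, "z": 0, "ax": 0, "ay": 0, "az": 0},
])

```text
time: 8.25
tool_pos: [0.4819, 0.1884, 0.1324]
tool_rot: [-0.015, 0.707, -0.015, -0.707]
contact_force: [0.3, -2.3, 6.0]
gripper_width: -0.002
```

Call:
drive_tool([
  {"x": 0.02, "y": 0, "z": 0, "ax": 0, "ay": 0, "az": 0},
  {"x": 0.02, "y": 0, "z": 0, "ax": 0, "ay": 0, "az": 0},
])

```text
time: 8.42
tool_pos: [0.4819, 0.1884, 0.132]
tool_rot: [-0.015, 0.707, -0.014, -0.707]
contact_force: [-0.1, -1.8, 7.4]
gripper_width: 0.002
```

```bash

python3 - <<'E'
from plant import cams,sensors
from h import *
s=sensors.state()
print(s["time"],s["tool_pos"],s["contact_force"])
f=cams.grab_frame("wrist");im=f["img"]
cv2.imwrite("pics/wrist8.png",im)
E
```

```text
8.4167 [0.48191618 0.18837909 0.13199579] [-0.13683542 -1.79465086  7.4013763 ]
```

View pics/wrist8.png

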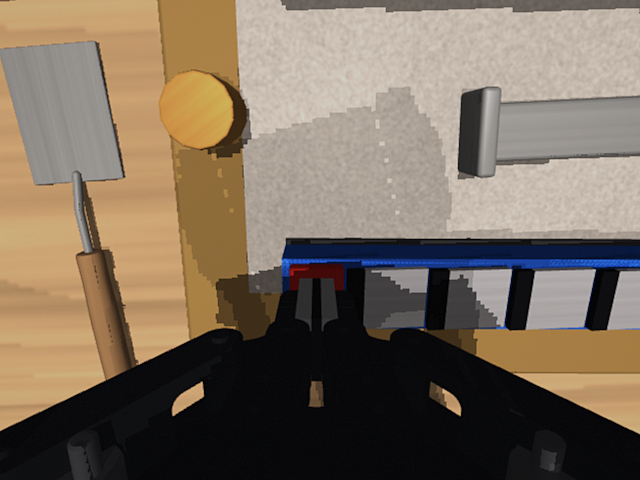

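The tips are on the red pad at 7.4 N, and leaf 5 is down. Lifting straight up now.

Call:
drive_tool([
  {"x": -0.2, "y": 0, "z": 0, "ax": 0, "ay": 0, "az": 0},
  {"x": -0.8, "y": 0, "z": 0, "ax": 0, "ay": 0, "az": 0},
  {"x": -2, "y": 0, "z": 0, "ax": 0, "ay": 0, "az": 0},
  {"x": -3.4, "y": 0, "z": 0, "ax": 0, "ay": 0, "az": 0},
  {"x": -4.8, "y": 0, "z": 0, "ax": 0, "ay": 0, "az": 0},
])

```text
time: 8.88
tool_pos: [0.48, 0.1884, 0.2504]
tool_rot: [0.015, -0.705, 0.014, 0.709]
contact_force: [1.0, -0.8, 0.2]
gripper_width: 0.001
```

Call:
drive_tool([
  {"x": 0, "y": 1, "z": 0, "ax": 0, "ay": 0, "az": 0},
  {"x": 0, "y": 2, "z": 0, "ax": 0, "ay": 0, "az": 0},
  {"x": 0, "y": 3, "z": 0, "ax": 0, "ay": 0, "az": 0},
  {"x": 0, "y": 3, "z": 0, "ax": 0, "ay": 0, "az": 0},
])

```text
time: 9.22
tool_pos: [0.4778, 0.1109, 0.2503]
tool_rot: [0.016, -0.706, 0.016, 0.708]
contact_force: [-0.1, 0.1, -0.2]
gripper_width: -0.001
```

```bash

python3 - <<'E'
from plant import cams,sensors
from h import *
s=sensors.state()
print(s["time"],s["tool_pos"],s["contact_force"])
for n in ["wrist","side"]:
    im=cams.grab_frame(n)["img"]; cv2.imwrite(f"pics/{n}9.png",im)
    if n=="side": cv2.imwrite("pics/side9z.png",cv2.resize(im[220:320,240:400],None,fx=5,fy=5,interpolation=2))
a=cv2.imread("pics/top0.png").astype(int);b=cams.grab_frame("top")["img"]
cv2.imwrite("pics/top9.png",b)
E
```

```text
9.2167 [0.47781268 0.11091995 0.25031589] [-0.05283053  0.07740399 -0.16511842]
```

View pics/wrist9.png

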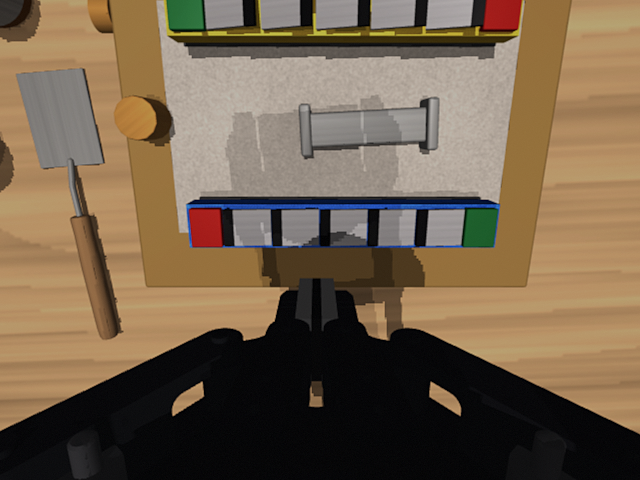

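View pics/side9z.png

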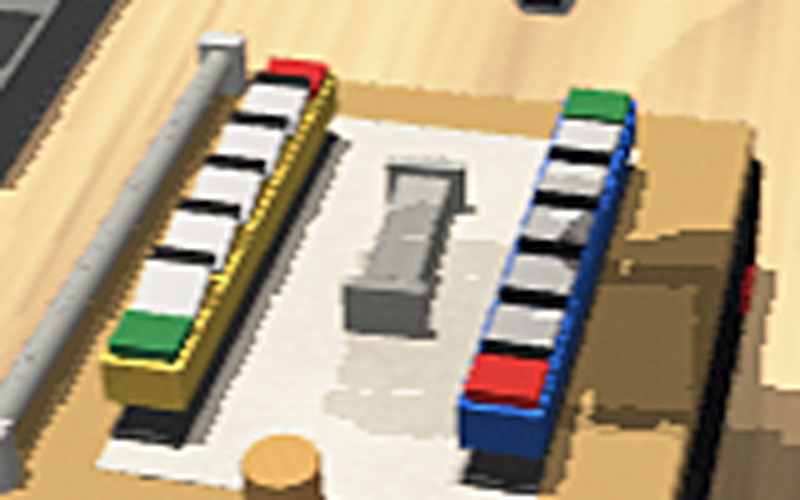

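View pics/side9.png

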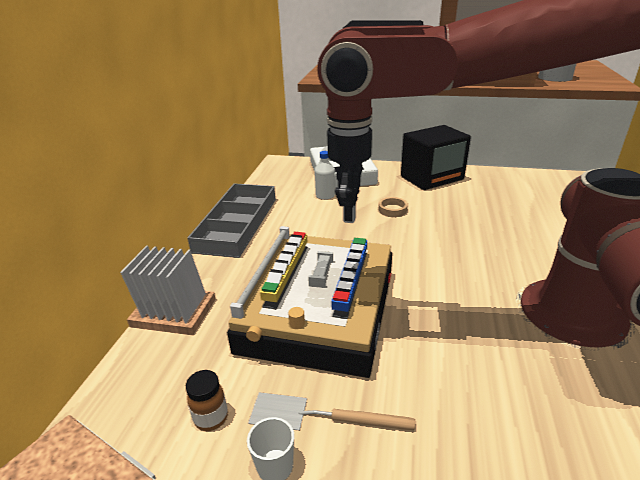

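All five blue leaves lie flush, the yellow leaves still stand open, and every loose thing is where it was. The robot is clear, so I'll run one last rail-height check and hand in.

```bash

python3 - <<'E'
from plant import workorder
from h import *
for n in ("side0","side9"):
    im=cv2.imread(f"pics/{n}.png"); print(n,[b[0].tolist() for c in 'gr' for b in blobs(im,c,30)])
print(workorder.job_done())
E
```

```text
side0 [[359.1, 240.6], [269.6, 286.6], [299.4, 233.7], [341.0, 295.5]]
side9 [[359.1, 240.6], [269.6, 286.6], [299.4, 233.7], [341.0, 295.5]]
the job is handed in; nothing more can be done
None
```

I stroked the blue rail with shut fingertips from the green pad, over the five leaves, to the red pad. I then lifted clear and handed the job in at about 9.4 s; no verdict was reported.

- **Forces:** I touched the green pad at about 4.7 N and the red pad at about 7.4 N. The highest vertical force I read between moves was about 8 N, so by the given spring rate the rail sank about 3 mm at most, well short of the limit.
- **Leaves:** In the last wrist and side pictures all five blue leaves look flush and the yellow leaves still stand open. This is by eye; I had no joint readings.
- **Rail and pads:** In the side view all four pads are at the same pixels as at the start, so the blue rail has sprung back up.
- **Loose things:** The bar, weight, spatula, jar, pot, bottle and tape roll look unmoved in the last side view. I saved a last top view but did not compare it.
- **Disagreements:** The two camera views differed by about 5 mm on the pad positions, and the wrist view settled it. My first move calls were refused for missing keys; nothing moved, and I resent them complete.

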